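Feel out the hidden release notch of a child-safe storage tub

TASK

Open the child-safe storage tub by touch: put a fingertip on the green-marked end of its white front ledge, slide it along the ledge, staying in contact, until it comes to the hidden notch, and press the key inside the notch all the way down so that the red lid rises ajar. Then take the hand away. Do not push or pry the lid itself, do not lift the tub or shove it out of place, and leave everything else on the bench where it stands.

Things in the scene. Friction and masses are not known exactly. Their poses are not given: they have to be found in the camera images.
- tub: White child-safe storage tub with a red lid, loose on the bench, about 3 kg: 240 mm in x, 330 mm in y, 100 mm tall. Origin: centre of its underside; z up, own -x faces the robot, +y to the robot's left. Along its whole front (-x) edge runs a flat white ledge, 40 mm wide in x (own x -120 to -80 mm), own y -165 to +165 mm, its top 100 mm above the bench.
- rim_start (a point): Centre of the green-marked end of the ledge, on its top surface (own x -100, y +147, z 100 mm of the tub). The green patch is 36 mm long in y and 40 mm in x.
- rim_mid (a point): Middle of the ledge's length, at the height of its top (own x -100, y 0, z 100 mm of the tub). The hidden notch is a gap in the ledge, 46 mm long in y, open to the front and closed at the back by a 4 mm wall (own x -84 mm). Its centre lies up to 45 mm to either side of this point in y, elsewhere each time, and is not reported. Ledge within 75 mm of here is 0.3 mm lower.
- rim_far (a point): Unmarked far end of the ledge, on its top (own x -100, y -147, z 100 mm). Inside the notch, the floor is a white key plate 8 mm below the ledge's top. Pressed straight down, it starts to move at about 2 to 4 N, sinks 8 mm more to a firm stop, lifts the lid as it goes, and stays down when let go.
- lid: Red lid of the tub, 196 mm in x, 329 mm in y, 12 mm thick, its top 2 mm above the ledge's, its front edge 3 mm behind the ledge. Origin on its hinge at the tub's far side. Its axes are the tub's while shut; it turns about own y, the z axis tilting 0.16 rad (front edge about 31 mm up) with the key fully down.
- amber_jar: amber glass jar with black lid, 60 mm across, 85 mm tall; loose bystander; origin at the middle of its underside
- glass_cup: clear glass cup, 68 mm across, 85 mm tall; loose bystander; origin at the middle of its underside
- red_can: red can with white cap, 52 mm across, 150 mm tall; loose bystander; origin at the middle of its underside
- grinder: round aluminium grinder, 60 mm across, 38 mm tall; loose bystander; origin at the middle of its underside
- brush: hand brush lying flat, 170 mm long; loose bystander
- dish: shallow steel dish, 90 mm across, 22 mm tall; loose bystander; origin at the middle of its underside
- green_jar: green glass jar with white lid, 56 mm across, 75 mm tall; loose bystander; origin at the middle of its underside

How it is judged:
On the way, in this order (a step that is already met when the one before it is completed fails the run):
1. a fingertip touches the green-marked end of the front ledge (contact force between the fingers and tub above 0.3 N and x of the grasp point in the frame of tub between -0.14 and -0.06 m and z of the grasp point in the frame of tub above 0.095 m and y of the grasp point in the frame of tub between 0.125 and 0.185 m), for 0.05 s.
2. a fingertip, slid along the ledge, touches it between the green mark and the stretch where the notch can lie (contact force between the fingers and tub above 0.3 N and x of the grasp point in the frame of tub between -0.14 and -0.06 m and z of the grasp point in the frame of tub above 0.095 m and y of the grasp point in the frame of tub between 0.078 and 0.108 m), for 0.05 s.
3. the key in the notch is pressed down and the lid rises (angle between lid's own z axis and vertical above 0.12 rad), for 0.1 s.
At the end, for the whole second after the job is handed in: the lid stands at least 0.12 rad open (the key is at least 6 of its 8 mm down), the tub rests flat on the bench less than 30 mm from where it was, every bystander less than 30 mm from where it was (angle between lid's own z axis and vertical above 0.12 rad and angle between tub's own z axis and vertical below 0.03 rad and height (world z) of tub below 0.005 m and distance of each of tub, amber_jar, glass_cup, red_can, grinder, brush, dish, green_jar from where it was at the start of the episode below 0.03 m and linear speed of tub below 0.02 m/s); the robot touches nothing.
It fails at once if the lid is pushed or pried with more than 4 N (contact force between any of the fingers, the arm and lid above 4 N).
It fails at once if the tub is lifted or tipped (height (world z) of tub above 0.012 m or angle between tub's own z axis and vertical above 0.08 rad).
It fails at once if the tub is shoved more than 30 mm (distance of tub from where it was at the start of the episode above 0.03 m).
It fails at once if a bystander is moved or lifted by more than 30 mm (distance of any of amber_jar, glass_cup, red_can, grinder, brush, dish, green_jar from where it was at the start of the episode above 0.03 m).
It also fails if it takes over 64 s, if anything falls off the work surface, if the arm or the gripper's body presses on something with over 40 N, if the wrist force passes 120 N, or if a joint passes its speed limit or range.

ROBOT

A 6-joint arm with a two-finger parallel gripper is mounted at the origin on the work surface. World frame = base frame: x ahead of the robot, y to its left, z up, the work surface at z = 0. Lengths are in m, angles in rad, forces in N, time in s.
With the tool pointing down it reaches from about 0.35 to 0.725 m from the base axis. Payload 4.3 kg.
Tool frame: the origin (TCP) lies between the finger pads; the fingertips stand 11 mm ahead of it and the grasp point (between the pads) lies 8 mm behind it (robot.nose_length is the z of the fingertips in the tool frame, in m); z points along the fingers, y is the direction in which the jaws open and shut (so a half turn about z gives the same grasp; the last joint's range is limited). The gripper opens to 85 mm and grips with 20 to 120 N. Pads are 22 mm wide; open, the fingers measure 114 mm over their backs; the gripper's body (76 mm by 85 mm) begins 54 mm behind the grasp point. The pads swing forward as they close: fully open they stand 13 mm farther back than shut.
Start: joints at [-1.448, 0.377, 0.081, 1.274, 0, 1.46], TCP at [0.133, -0.56, 0.242] pointing down, gripper open.
Joint ranges: [-2.72, 2.72], [-0.84, 1.66], [-1.02, 1.22], [-1.77, 2.12], [-1.37, 1.28], [-3.14, 3.14]. Speed limits (rad/s): [2.57, 2.57, 3.14, 3.14, 3.14, 3.14].

INTERFACE

Orientations are given as a 3x3 rotation matrix whose columns are the frame's x, y, z axes.
In Python, from workcell import robot gives the robot as it stands.
- The arm moves only by the shell command python3 -m jog 'ROWS'. ROWS is JSON, a list of rows, each a list of 7 numbers: the turn, a rotation vector about the tool's x, y, z in rad, then the shift along the tool's x, y, z in m, then the finger opening in m, from 0 to 0.0854. A call has 1 to 12 rows; each row shifts and turns the commanded pose from where the row before left it, along the tool's axes as they then stand; what a row does not reach is not made up. A row lasts 1/12 s, in which the tool goes at most 41.7 mm and 7.16 degrees, less where a joint would pass 70% of its speed; a pose out of reach is approached as far as the arm can. A call is refused whole if a number of a shift passes 0.0417 or a number of a turn 0.125, either way. A call with a gripper value outside its range is refused whole. The fingers move at their own pace and stop on an object; the grip force is fixed at half the most. Time passes only in rows, so rows that do not move let the fingers close. It gives the time, the measured TCP pose, the force and the opening at its end, in the units of the state.
- robot.get_obs(): the state, without advancing time (a new reading comes with each control period).
- robot.capture(name): name is "scene" or "top" or "wrist"; returns the picture (384x512x3 uint8, red, green, blue); there is no depth.
- robot.camera_model(name): a dict with "vfov" (degrees; the focal length in pixels is half the picture's height over the tangent of half this angle, whatever the lens; pixels are square), "cx", "cy" (the principal point, pixels), "k1" (the pictures are not rectified: a ray, as slopes to the right and down, at radius r is drawn at 1 + k1 r^2 times it, then the intrinsics apply), "R" (3x3) and "t" (3): a world point X has camera coordinates R X + t. Camera axes: x right, y down, z forward; pixel columns grow to the right and rows downward; lengths in m; the calibration is good to about 2 mm. A picture is of the moment at which its call begins: read the wrist's pose just before it. camera_model takes no time and is no camera call; for the wrist camera it gives the pose at the moment of the call.
- robot.job_done(): hands the job in, once; it reports no verdict.
The state is a dict: "clock": time; "joint_positions": joint angles; "joint_velocities": joint speeds; "tau": joint torques, N m; "tcp_pos": TCP position; "ee_rot": TCP orientation; "wrist_force": force on the tool from outside, world axes, zero at the start; "wrist_torque": the same for the moment, N m; "opening": finger opening in m.
Only numpy, scipy, OpenCV 4.12 (cv2) and the standard library are available. Lean on these libraries where they do the work, as an engineer would, in place of code of your own. Each camera call takes 0.05 s, during which the arm holds its last target.

## Working session

There is one attempt and no reset: what is moved stays moved. The work goes in short steps, Python scripts to look and compute and a shell command to move; the robot and the scene stay as the last step left them, time stands still between calls to the robot, and variables do not carry over. Pictures are saved under pics/ and viewed, and the job is handed in when it is done.

```bash
mkdir -p pics; ls
python3 - <<'E'
from workcell import robot
import cv2
for n in("scene","top"):
    im=robot.capture(n); cv2.imwrite(f"pics/{n}0.png",im[:,:,::-1])
    m=robot.camera_model(n); print(n,m)
o=robot.get_obs(); print({k:o[k] for k in("clock","tcp_pos","ee_rot","wrist_force","opening")}, robot.nose_length)
E
```

```text
pics
scene {'vfov': 50.54066032879183, 'cx': 254.0726519775101, 'cy': 190.2011936941407, 'k1': -0.0007131854884074246, 'R': array([[ 0.85720122,  0.51496903,  0.00359933],
       [ 0.42684407, -0.70656624, -0.56441854],
       [-0.28811491,  0.48535662, -0.82548092]]), 't': array([-0.48269174, -0.21974819,  1.61096812])}
top {'vfov': 50.96820111991282, 'cx': 257.11995256969186, 'cy': 192.32772545195132, 'k1': -0.052231078392917255, 'R': array([[-0.00956074, -0.99994152, -0.00505365],
       [-0.98430203,  0.01030167, -0.17619136],
       [ 0.17623312,  0.0032898 , -0.98434296]]), 't': array([-0.02182191,  0.61520166,  1.15498119])}
{'clock': 0.1, 'tcp_pos': array([ 0.13260088, -0.55890414,  0.24143456]), 'ee_rot': array([[ 9.73028767e-01,  2.30683691e-01, -2.32023108e-04],
       [ 2.30683717e-01, -9.73026992e-01,  1.86977648e-03],
       [ 2.05562193e-04, -1.87287025e-03, -9.99998225e-01]]), 'wrist_force': array([ 0.53861216,  0.00450134, -0.44447926]), 'opening': 0.08561319604338385} 0.011
```

View pics/scene0.png

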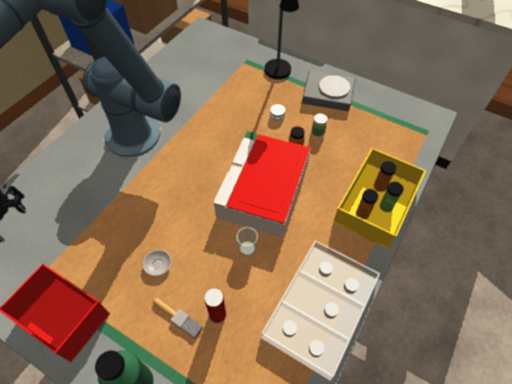

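View pics/top0.png

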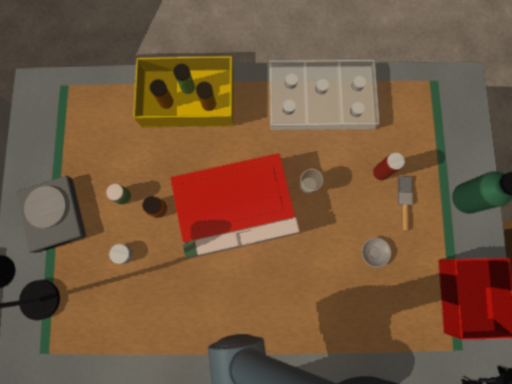

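The tub has its green end at top (190,249), and the ledge runs to about (298,228). The amber jar (153,206) and grinder (120,254) stand nearest the green end. I'll zoom in and measure.

```bash
cat > h.py <<'E'
import numpy as np, cv2
from workcell import robot
def K(m):
    f=192/np.tan(np.radians(m['vfov']/2)); return np.array([[f,0,m['cx']],[0,f,m['cy']],[0,0,1.]])
def cast(m,uv,z):
    uv=np.float64(uv).reshape(-1,1,2)
    s=cv2.undistortPoints(uv,K(m),np.array([m['k1'],0,0,0.])).reshape(-1,2)
    R=np.array(m['R']);t=np.array(m['t']); c=-R.T@t
    d=np.c_[s,np.ones(len(s))]@R
    return c+d*((z-c[2])/d[:,2])[:,None]
def proj(m,P):
    r,_=cv2.Rodrigues(np.array(m['R']))
    return cv2.projectPoints(np.float64(P).reshape(-1,1,3),r,np.array(m['t']),K(m),np.array([m['k1'],0,0,0.]))[0].reshape(-1,2)
E
python3 - <<'E'
from h import *
im=cv2.imread("pics/top0.png"); m=robot.camera_model("top")
cv2.imwrite("pics/topz.png",cv2.resize(im[145:265,160:310],None,fx=5,fy=5,interpolation=cv2.INTER_CUBIC))
im2=cv2.imread("pics/scene0.png"); cv2.imwrite("pics/scenez.png",cv2.resize(im2[120:240,205:325],None,fx=5,fy=5,interpolation=cv2.INTER_CUBIC))
hsv=cv2.cvtColor(im,cv2.COLOR_BGR2HSV)
red=cv2.inRange(hsv,(0,200,100),(6,255,255))|cv2.inRange(hsv,(174,200,100),(180,255,255))
red[:, 310:]=0
c=max(cv2.findContours(red,0,2)[0],key=cv2.contourArea)
W=cast(m,c.reshape(-1,2),.102)[:,:2]
r=cv2.minAreaRect(np.float32(W)*1000); print("lid rect",r, cv2.boxPoints(r))
g=cv2.inRange(hsv,(45,80,20),(90,255,255)); g[:230]=0;g[265:]=0;g[:,:175]=0;g[:,215:]=0
ys,xs=np.nonzero(g); print(len(xs),xs.mean(),ys.mean(),cast(m,[xs.mean(),ys.mean()],.1))
E
```

```text
lid rect ((595.7595825195312, 46.00102233886719), (192.72589111328125, 327.4437561035156), 12.491045951843262) [[ 466.2666   185.00551]
 [ 537.0885  -134.68758]
 [ 725.25256  -93.00346]
 [ 654.43066  226.68962]]
67 189.3134328358209 250.4179104477612 [[0.44212321 0.16500268 0.1       ]]
```

View pics/topz.png

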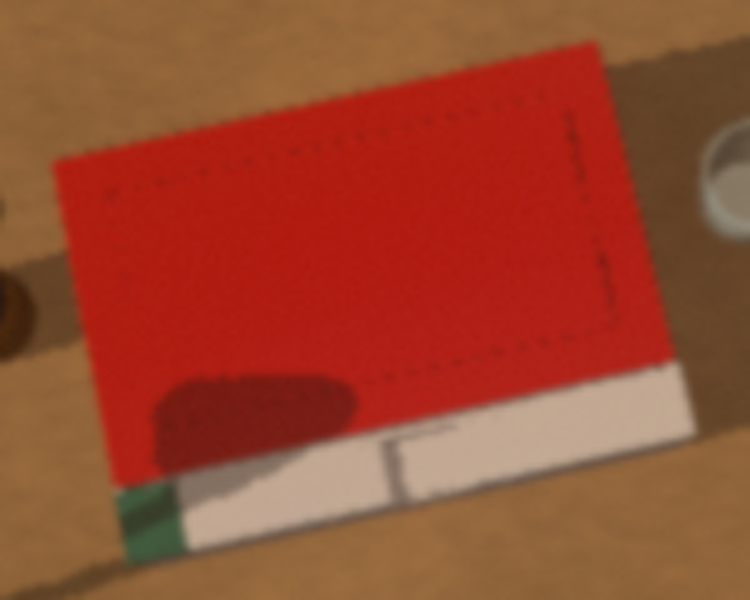

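View pics/scenez.png

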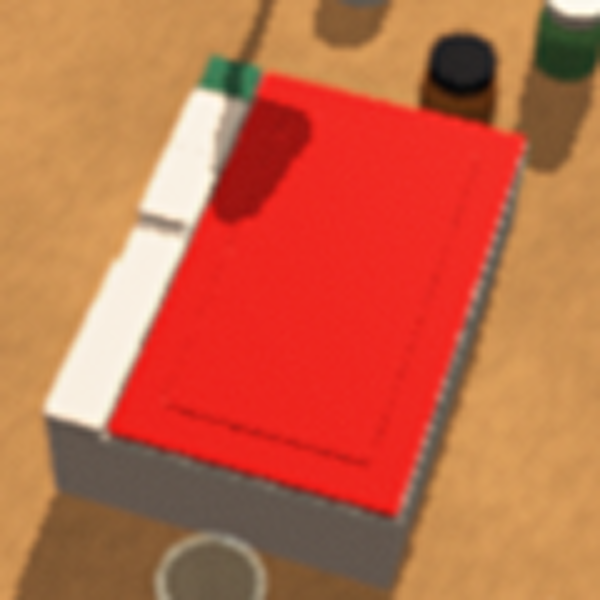

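The notch shows in both views: its shadow starts at zoom (388,470) with the back wall running to about (458,428). I'll use this only as a prior for the touch search. The tool is already aligned with the tub's yaw. I'll work out the targets and start moving.

```bash
cat >> h.py <<'E'
X=np.array([.9763,.2163,0]);Y=np.array([-.2163,.9763,0]);O=np.array([.5753,.0415,0])
def st():
    o=robot.get_obs(); p=o['tcp_pos']-O
    print("t",round(o['clock'],2),"tcp",o['tcp_pos'].round(4),"tub xyz mm",(1000*np.array([p@X,p@Y,p[2]])).round(1),"F",o['wrist_force'].round(2),"T",o['wrist_torque'].round(2),"open",round(o['opening'],4))
    return o
E
python3 - <<'E'
from h import *
m=robot.camera_model("top"); W=cast(m,[[160+388/5,145+470/5],[160+458/5,145+428/5],[160+120/5,145+525/5],[160+690/5,145+400/5]],.1)-O
print((W@np.c_[X,Y]*1000).round(1))
E
python3 -m jog '[[0,0,0,0.028,-0.02,0,0],[0,0,0,0.028,-0.02,0,0],[0,0,0,0.028,-0.02,0,0],[0,0,0,0.028,-0.02,0,0],[0,0,0,0.028,-0.02,0,0],[0,0,0,0.028,-0.02,0,0],[0,0,0,0.028,-0.02,0,0],[0,0,0,0.028,-0.02,0,0],[0,0,0,0.028,-0.02,0,0],[0,0,0,0.028,-0.02,0,0],[0,0,0,0.028,-0.02,0,0],[0,0,0,0.028,-0.02,0,0]]'
python3 -c "from h import *; print(st()['ee_rot'].round(4))"
```

```text
[[-102.6    9.4]
 [ -88.4  -34.6]
 [ -98.8  163.8]
 [-102.7 -166.9]]
clock: 1.1
tcp_pos: [0.4048, -0.2468, 0.242]
ee_rot: [[0.973, 0.231, -0.001], [0.231, -0.973, 0.0], [-0.0, -0.0, -1.0]]
wrist_force: [0.2, 0.0, 0.6]
opening: -0.0001
t 1.1 tcp [ 0.4048 -0.2468  0.242 ] tub xyz mm [-228.8 -244.6  242. ] F [0.23 0.02 0.61] T [-0.01  0.02  0.02] open -0.0001
[[ 9.730e-01  2.306e-01 -5.000e-04]
 [ 2.306e-01 -9.730e-01  3.000e-04]
 [-4.000e-04 -4.000e-04 -1.000e+00]]
```

```bash
python3 -m jog '[[0,0,0.0147,0.0104,-0.0326,0,0],[0,0,0,0.0104,-0.0326,0,0],[0,0,0,0.0104,-0.0326,0,0],[0,0,0,0.0104,-0.0326,0,0],[0,0,0,0.0104,-0.0326,0,0],[0,0,0,0.0104,-0.0326,0,0],[0,0,0,0.0104,-0.0326,0,0],[0,0,0,0.0104,-0.0326,0,0],[0,0,0,0.0104,-0.0326,0,0],[0,0,0,0.0104,-0.0326,0,0],[0,0,0,0.0104,-0.0326,0,0],[0,0,0,0.0104,-0.0326,0,0]]' >/dev/null
python3 -m jog '[[0,0,0,0,0,0.02,0],[0,0,0,0,0,0.03,0],[0,0,0,0,0,0.03,0],[0,0,0,0,0,0.02,0],[0,0,0,0,0,0,0],[0,0,0,0,0,0,0]]' >/dev/null
python3 - <<'E'
from h import *
print(st()['ee_rot'].round(4))
im=robot.capture("wrist");cv2.imwrite("pics/w1.png",im[:,:,::-1])
im=robot.capture("top");cv2.imwrite("pics/t1.png",cv2.resize(im[145:265,160:310],None,fx=5,fy=5)[:,:,::-1])
im=robot.capture("scene");cv2.imwrite("pics/s1.png",cv2.resize(im[60:240,185:325],None,fx=3,fy=3)[:,:,::-1])
E
```

```text
t 2.6 tcp [0.4394 0.1602 0.1414] tub xyz mm [-107.   145.3  141.4] F [ 1.12 -0.36  0.91] T [-0.06  0.05  0.01] open -0.0001
[[ 9.763e-01  2.164e-01 -3.600e-03]
 [ 2.164e-01 -9.763e-01 -9.000e-04]
 [-3.700e-03  1.000e-04 -1.000e+00]]
```

View pics/w1.png

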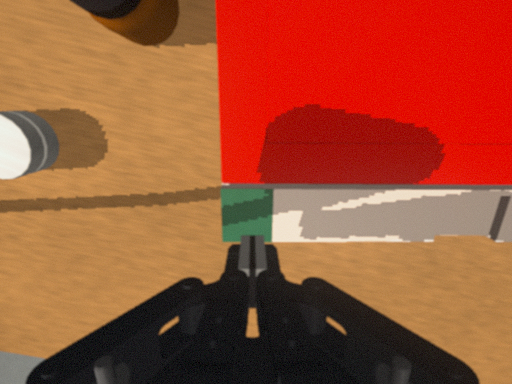

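View pics/t1.png

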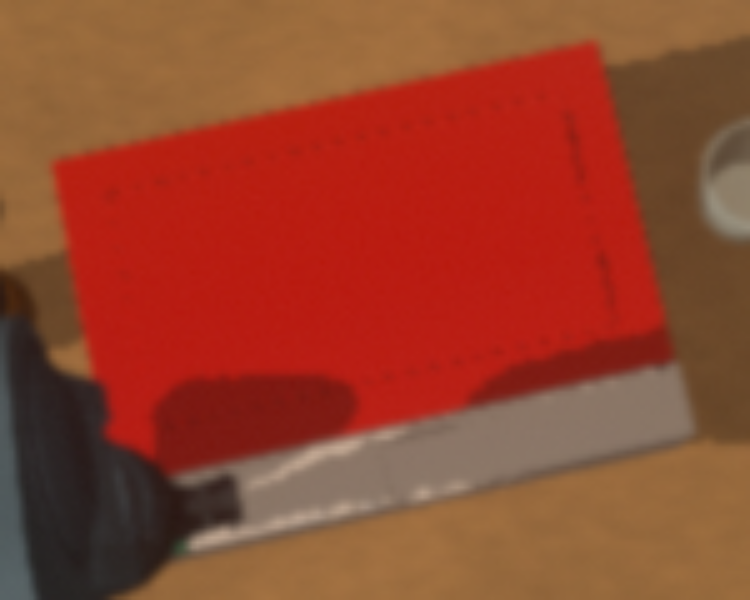

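View pics/s1.png

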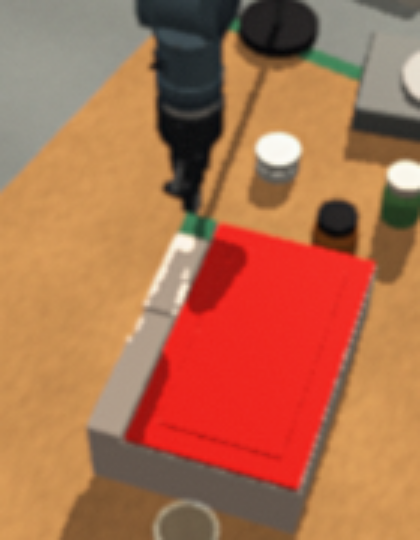

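The wrist view shows the tub square in the picture, with its ledge corner at (223,241), the green edge at column 272 and the notch edge at about column 500. I'll cross-check my tub frame against it.

Run:
```python
from h import *
m=robot.camera_model("wrist"); W=cast(m,[[223,241],[222,188],[272,241],[272,189],[500,210],[434,241],[490,238],[508,197]],.1)-O
print((W@np.c_[X,Y]*1000).round(1))
st()
```

```text
[[-116.2  167.3]
 [ -75.7  166.5]
 [-116.2  131.4]
 [ -76.5  132.3]
 [ -92.   -29. ]
 [-116.4   12.5]
 [-114.   -28.1]
 [ -82.4  -31.8]]
t 2.75 tcp [0.4423 0.1607 0.1439] tub xyz mm [-104.1  145.1  143.9] F [-0.08 -0.2   0.35] T [ 0.01 -0.02  0.02] open -0.0
```

```bash
python3 -m jog '[[0,0,0,0.001,0,0.01,0],[0,0,0,0,0,0.01,0],[0,0,0,0,0,0.008,0],[0,0,0,0,0,0.002,0],[0,0,0,0,0,0,0],[0,0,0,0,0,0,0],[0,0,0,0,0,0,0]]' >/dev/null
python3 -c "from h import *; st()"
python3 -m jog '[[0,0,0,0,0,0.001,0],[0,0,0,0,0,0.001,0],[0,0,0,0,0,0,0]]' >/dev/null
python3 -c "from h import *; st()"
```

```text
t 3.33 tcp [0.4423 0.1608 0.1127] tub xyz mm [-104.   145.2  112.7] F [-0.49  0.35 -0.24] T [-0.03  0.03 -0.02] open 0.0004
t 3.58 tcp [0.4424 0.1608 0.111 ] tub xyz mm [-103.9  145.2  111. ] F [-0.87 -0.44  4.9 ] T [-0.02  0.26 -0.07] open -0.0001
```

```bash
python3 -m jog '[[0,0,0,0,0,0,0],[0,0,0,0,0,0,0]]' >/dev/null
python3 -c "from h import *; st()"
python3 -m jog '[[0,0,0,0,0.003,0,0],[0,0,0,0,0.003,0,0],[0,0,0,0,0.003,0,0]]' >/dev/null
python3 -c "from h import *; st()"
```

```text
t 3.75 tcp [0.4424 0.1608 0.1111] tub xyz mm [-103.9  145.2  111.1] F [-0.19 -1.14  5.54] T [-0.03  0.31  0.04] open 0.0004
t 4.0 tcp [0.4446 0.1529 0.111 ] tub xyz mm [-103.5  137.1  111. ] F [-0.41  3.24  5.77] T [ 0.73  0.14 -0.  ] open -0.0
```

```bash
for i in 1 2 3; do python3 -m jog '[[0,0,0,0,0.003,0,0],[0,0,0,0,0.003,0,0],[0,0,0,0,0.003,0,0],[0,0,0,0,0.003,0,0],[0,0,0,0,0.003,0,0]]' >/dev/null
python3 -c "from h import *; st()"; done
```

```text
t 4.42 tcp [0.4479 0.1382 0.111 ] tub xyz mm [-103.4  122.   111. ] F [-0.06  4.07  5.55] T [ 0.78  0.2  -0.04] open 0.0001
t 4.83 tcp [0.4512 0.1236 0.111 ] tub xyz mm [-103.4  107.   111. ] F [-1.13  3.58  5.23] T [ 0.82  0.25 -0.03] open -0.0002
t 5.25 tcp [0.4544 0.1089 0.1111] tub xyz mm [-103.4   92.   111.1] F [-1.19  4.91  5.11] T [0.79 0.18 0.04] open 0.0002
```

```bash
python3 -m jog '[[0,0,0,0,0,0,0],[0,0,0,0,0,0,0]]' >/dev/null; python3 -c "from h import *; st()"
for i in 1 2 3; do python3 -m jog '[[0,0,0,0,0.003,0,0],[0,0,0,0,0.003,0,0],[0,0,0,0,0.003,0,0],[0,0,0,0,0.003,0,0],[0,0,0,0,0.003,0,0]]' >/dev/null
python3 -c "from h import *; st()"; done
```

```text
t 5.42 tcp [0.4545 0.1085 0.111 ] tub xyz mm [-103.5   91.5  111. ] F [-0.81  2.82  6.3 ] T [ 0.51  0.18 -0.02] open -0.0002
t 5.83 tcp [0.4576 0.0943 0.111 ] tub xyz mm [-103.5   77.1  111. ] F [-1.03  3.74  5.75] T [0.93 0.17 0.01] open 0.0001
t 6.25 tcp [0.4605 0.0793 0.1107] tub xyz mm [-103.9   61.7  110.7] F [-1.33  4.03  5.63] T [0.84 0.16 0.03] open 0.0001
t 6.67 tcp [0.4637 0.0647 0.1107] tub xyz mm [-104.    46.7  110.7] F [-0.6   4.28  5.09] T [ 0.9   0.26 -0.03] open 0.0006
```

```bash
for i in 1 2 3 4; do python3 -m jog '[[0,0,0,0,0.002,0,0],[0,0,0,0,0.002,0,0],[0,0,0,0,0.002,0,0],[0,0,0,0,0.002,0,0],[0,0,0,0,0.002,0,0]]' >/dev/null
python3 -c "from h import *; st()"; done
```

```text
t 7.08 tcp [0.4658 0.055  0.1107] tub xyz mm [-104.    36.8  110.7] F [-1.37  3.71  5.79] T [0.9  0.23 0.  ] open -0.0001
t 7.5 tcp [0.4679 0.0453 0.1107] tub xyz mm [-104.    26.9  110.7] F [-1.    4.01  6.1 ] T [ 0.93  0.25 -0.02] open 0.0001
t 7.92 tcp [0.47   0.0355 0.1107] tub xyz mm [-104.1   16.9  110.7] F [-1.43  4.75  5.79] T [0.97 0.21 0.01] open 0.0001
t 8.33 tcp [0.4721 0.0251 0.1105] tub xyz mm [-104.3    6.3  110.5] F [-0.07 -0.43 -0.1 ] T [-0.04 -0.02 -0.03] open -0.0
```

```bash
for i in 1 2; do python3 -m jog '[[0,0,0,0,0.002,0,0],[0,0,0,0,0.002,0,0],[0,0,0,0,0.002,0,0],[0,0,0,0,0.001,0,0],[0,0,0,0,0,0,0]]' >/dev/null
python3 -c "from h import *; st()"; done
python3 -m jog '[[0,0,0,0,0,0.002,0],[0,0,0,0,0,0.002,0],[0,0,0,0,0,0.002,0],[0,0,0,0,0,0,0],[0,0,0,0,0,0,0]]' >/dev/null
python3 - <<'E'
from h import *
st()
im=robot.capture("wrist");cv2.imwrite("pics/w2.png",im[:,:,::-1])
E
```

```text
t 8.75 tcp [0.4734 0.0177 0.11  ] tub xyz mm [-104.6   -1.2  110. ] F [ 1.09 -0.08  0.81] T [-0.04 -0.04 -0.02] open 0.0006
t 9.17 tcp [0.4751 0.0111 0.1103] tub xyz mm [-104.4   -8.   110.3] F [-0.18 -0.69  0.39] T [-0.   -0.02 -0.11] open 0.0001
t 9.58 tcp [0.4748 0.0114 0.104 ] tub xyz mm [-104.7   -7.6  104. ] F [ 0.34 -0.54 -0.26] T [-0.01 -0.   -0.03] open -0.0
```

View pics/w2.png

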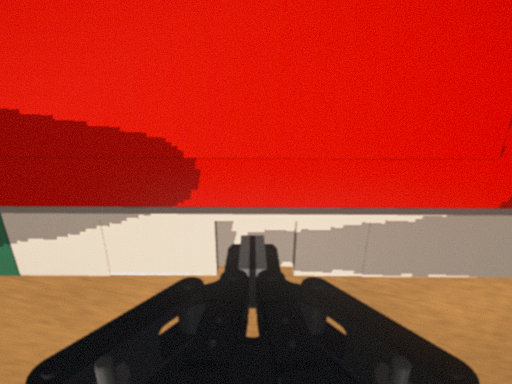

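The fingertip is inside the notch, which spans columns 216–294 with the tip at 252. Now I'll press.

```bash
python3 -m jog '[[0,0,0,0,0,0.002,0],[0,0,0,0,0,0.002,0],[0,0,0,0,0,0,0]]' >/dev/null
python3 -c "from h import *; st()"
python3 -m jog '[[0,0,0,0,0,0.002,0],[0,0,0,0,0,0.002,0],[0,0,0,0,0,0,0]]' >/dev/null
python3 -c "from h import *; st()"
```

```text
t 9.88 tcp [0.4752 0.0113 0.1002] tub xyz mm [-104.2   -7.8  100.2] F [ 0.32 -0.58 -0.07] T [ 0.01 -0.04 -0.05] open -0.0002
t 10.13 tcp [0.4751 0.0113 0.0961] tub xyz mm [-104.3   -7.8   96.1] F [ 0.51 -0.53  0.83] T [ 0.01 -0.08  0.  ] open 0.0001
```

The force is lower than expected, so I'll look before pressing further.

Run:
```python
from h import *
st()
im=robot.capture("wrist");cv2.imwrite("pics/w3.png",im[:,:,::-1])
im=robot.capture("scene");cv2.imwrite("pics/s3.png",cv2.resize(im[60:240,185:325],None,fx=3,fy=3)[:,:,::-1])
```

```text
t 10.13 tcp [0.4751 0.0113 0.0961] tub xyz mm [-104.3   -7.8   96.1] F [ 0.51 -0.53  0.83] T [ 0.01 -0.08  0.  ] open 0.0001
```

View pics/w3.png

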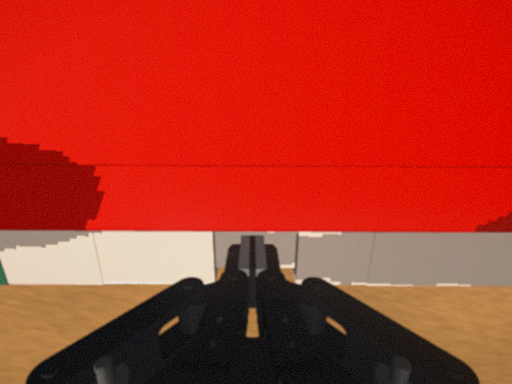

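View pics/s3.png

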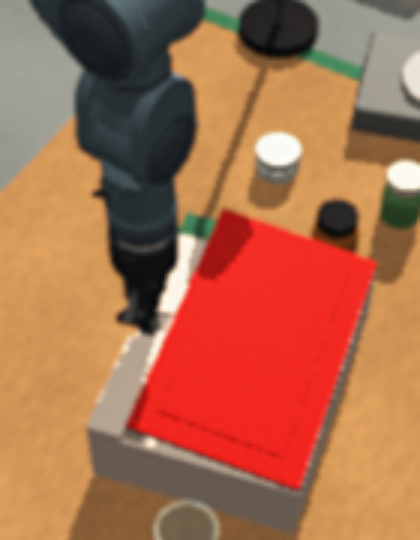

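The lid is rising: in the wrist view its front edge now overhangs at row 231. Next I press to the firm stop.

```bash
python3 -m jog '[[0,0,0,0,0,0.001,0],[0,0,0,0,0,0.001,0],[0,0,0,0,0,0,0]]' >/dev/null
python3 -c "from h import *; st()"
python3 -m jog '[[0,0,0,0,0,0.0005,0],[0,0,0,0,0,0,0],[0,0,0,0,0,0,0]]' >/dev/null
python3 -c "from h import *; st()"
```

```text
t 10.48 tcp [0.475  0.0113 0.095 ] tub xyz mm [-104.5   -7.8   95. ] F [-2.5   0.33  9.34] T [0.04 0.62 0.  ] open 0.0001
t 10.73 tcp [0.475  0.0113 0.0949] tub xyz mm [-104.5   -7.8   94.9] F [-3.7   0.63 13.05] T [ 0.05  0.81 -0.01] open 0.0002
```

Firm stop: the tip is at 84 mm with 13 N, so the key is all the way down. Retreating up and forward, away from the lid.

```bash
python3 -m jog '[[0,0,0,0,0,-0.003,0],[0,0,0,-0.004,0,-0.006,0],[0,0,0,-0.01,0,-0.01,0],[0,0,0,-0.01,0,-0.02,0],[0,0,0,-0.01,0,-0.03,0],[0,0,0,-0.01,0,-0.03,0],[0,0,0,-0.01,0,-0.03,0],[0,0,0,0,0,-0.02,0],[0,0,0,0,0,0,0],[0,0,0,0,0,0,0],[0,0,0,0,0,0,0],[0,0,0,0,0,0,0]]' >/dev/null
python3 - <<'E'
from h import *
st()
im=robot.capture("top");cv2.imwrite("pics/t4.png",im[:,:,::-1])
im=robot.capture("scene");cv2.imwrite("pics/s4.png",im[:,:,::-1])
im=robot.capture("wrist");cv2.imwrite("pics/w4.png",im[:,:,::-1])
a=cv2.absdiff(cv2.imread("pics/top0.png"),cv2.imread("pics/t4.png"));cv2.imwrite("pics/diff.png",a*2)
m=robot.camera_model("wrist")
E
```

```text
t 11.73 tcp [ 4.213e-01 -2.000e-04  2.413e-01] tub xyz mm [-159.3   -7.4  241.3] F [-0.36 -0.05  0.33] T [ 0.03  0.02 -0.06] open 0.0002
```

View pics/s4.png

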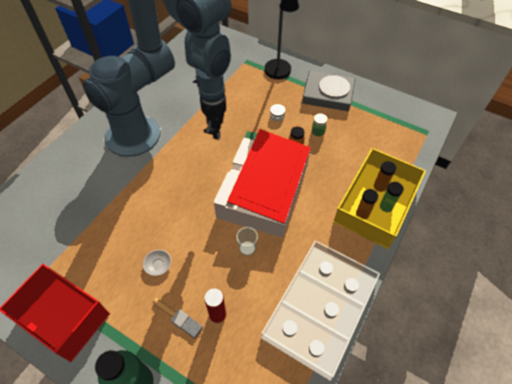

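View pics/w4.png

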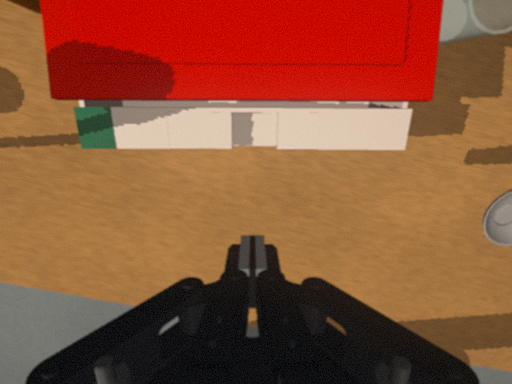

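View pics/diff.png

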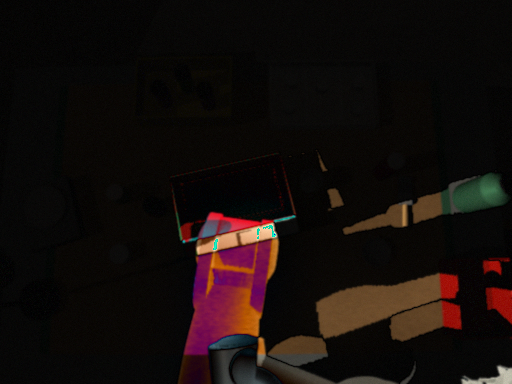

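The lid stands ajar and the notch is clear of the hand. The top-view difference shows only the robot, its shadows and the lid. A quick numeric check of lid angle and tub shift before handing in:

Run:
```python
from h import *
m=robot.camera_model("wrist"); c=-np.array(m['R']).T@m['t']
for z in(.12,.125,.13,.135): 
    W=cast(m,[[50,99],[437,100]],z); print(z,np.linalg.norm(W[1]-W[0]).round(4),"angle",np.round(np.arcsin((z-.102)/.196),3))
W=cast(m,[[77,149],[407,149]],.1)-O;print((W@np.c_[X,Y]*1000).round(1))
st(); robot.job_done()
```

```text
0.12 0.345 angle 0.092
0.125 0.3382 angle 0.118
0.13 0.3313 angle 0.143
0.135 0.3245 angle 0.169
[[-119.3  171.8]
 [-119.4 -164.2]]
t 11.88 tcp [ 4.215e-01 -2.000e-04  2.416e-01] tub xyz mm [-159.1   -7.5  241.6] F [-0.48 -0.71  0.31] T [-0.05 -0.03 -0.  ] open 0.0002
the job is handed in; nothing more can be done
```

The tub is open and the job is handed in; `job_done` gave no verdict. With the gripper shut, I put the fingertip on the green-marked end and slid it along the ledge at about 5–6 N. At y ≈ 10 mm in the tub's frame the force dropped out, which marked the notch. I pressed the key to its firm stop (fingertip at 84 mm, 13 N) and withdrew up and towards the robot.

**What the last checks showed:**
- **Lid:** it stands ajar, at about 0.15 rad judged from its width in the wrist picture. That figure is rough.
- **Tub:** it sits within a few mm of where it started. The wrist camera put it 2–7 mm to one side in y, about the size of the offsets between cameras before contact.
- **Bystanders:** the before/after top pictures differ only in the robot, its shadows and the lid. I compared them by eye and did not measure each object.
- **Robot:** the hand is clear of everything, and the wrist force is back to noise, under 1 N.

**What disagreed:**
- **Tub x position:** the wrist and top cameras differed by about 4–8 mm. I worked between the two values.
- **Key force:** partway down I read only about 0.8 N, below the stated 2–4 N. The lid was already rising then, and the stop came at the expected depth.
- **Notch location:** I had already seen the notch's shadow in the first pictures. The touch slide confirmed it, and a wrist picture showed the tip inside before I pressed.

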